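Fasten the open draw latch on the paint case

ROBOT

A 6-joint arm with a two-finger parallel gripper is mounted at the origin on the work surface. World frame = base frame: x ahead of the robot, y to its left, z up, the work surface at z = 0. Lengths are in m, angles in rad, forces in N, time in s.
With the tool pointing down it reaches from about 0.275 to 0.825 m from the base axis. Payload 4.9 kg.
Tool frame: the origin (TCP) lies midway between the tips of the shut fingers; the grasp point (between the pads) lies 19 mm behind it (bot.grip_depth is the distance from the TCP to the grasp point, in m); y points along the fingers, x is the direction in which the jaws open and shut, and the axes are right-handed (so a half turn about y gives the same grasp; the last joint's range is limited). The gripper opens to 85 mm and grips with 20 to 120 N. Pads are 22 mm wide; open, the fingers measure 114 mm over their backs; the gripper's body (76 mm by 85 mm) begins 54 mm behind the grasp point. The pads swing forward as they close: fully open they stand 13 mm farther back than shut.
Start: joints at [-1.26, 0.326, -0.193, 1.052, 0, 1.437], TCP at [0.237, -0.496, 0.231] pointing down, gripper open.
Joint ranges: [-2.65, 2.65], [-0.97, 1.79], [-1.3, 1.35], [-1.93, 2.1], [-1.47, 1.37], [-3.14, 3.14]. Speed limits (rad/s): [2.57, 2.57, 3.14, 3.14, 3.14, 3.14].

INTERFACE

Orientations are given as a unit quaternion [w, x, y, z].
In Python, from cell import bot gives the robot as it stands. Calls block until the motion is done:
- bot.move_pose(position, orientation): joint-space move of the TCP to a pose.
- bot.move_linear(position, speed=0.15, rotation=None, until_force=None): straight line of the TCP; rotation=None keeps the orientation; speed is the mean speed in m/s. With until_force (N) it stops when the force on the tool has changed by that much, and returns True; else False.
- bot.goto_joints(angles): joint-space move.
- bot.set_gripper(opening, grasp_force=None): opening from 0.0 (shut) to 1.0 (fully open); grasp_force is the grip in N (None keeps the last); returns when the fingers have stopped.
- bot.wait(seconds).
- bot.solve_ik(position, orientation): joint angles nearest the present ones, or None.
- bot.camera(name): name is "side" or "top"; returns the picture (400x640x3 uint8, red, green, blue); there is no depth.
- bot.calibration(name): a dict with "mtx" (3x3 intrinsics, pixels), "k1" (the pictures are not rectified: a ray, as slopes to the right and down, at radius r is drawn at 1 + k1 r^2 times it, then the intrinsics apply), "extrinsics" (4x4, takes a point from world to camera coordinates). Camera axes: x right, y down, z forward; pixel columns grow to the right and rows downward; lengths in m; the calibration is good to about 2 mm. A picture is of the moment at which its call begins. calibration takes no time and is no camera call.
A pose or a line that the arm cannot do raises bot.PlanningError and nothing moves.
- bot.close_job(): hands the job in, once; it reports no verdict.
Trained networks look in the newest picture that a camera, given by its name, has taken for a name from the list of things; names that differ only in an ending like _2 or _b are one class to them, and where a whole thing is asked for, a point or a joint stands for the part that bears it (a point fixed in the world has none). Each returns a list of dicts, best first, with "confidence" (0 to 1); they miss things now and then, are a little off and sometimes report something else, mostly with a low value. They report only what shows in the picture. A call takes as long as a camera call.
- bot.search_frame(camera, thing): "bbox" ([left, top, width, height] in pixels, round what is visible of it).
Readings, each from a call of its own:
- bot.read_clock(): time.
- bot.read_joint_positions(): joint angles.
- bot.read_joint_vel(): joint speeds.
- bot.read_joint_efforts(): joint torques, N m.
- bot.read_position(): TCP position.
- bot.read_tool_rot(): TCP orientation.
- bot.read_ft_force(): force on the tool from outside, world axes, zero at the start.
- bot.read_moment(): the same for the moment, N m.
- bot.read_gripper_width(): opening from 0.0 (shut) to 1.0 (fully open).
Only numpy, scipy, OpenCV 4.12 (cv2) and the standard library are available. Lean on these libraries where they do the work, as an engineer would, in place of code of your own. Each camera call takes 0.05 s, during which the arm holds its last target. There are 200 camera calls.

TASK

The grey carry case holding the shoe-painting kit has two draw latches on its top, and one has been left open with its lever and wire loop standing up. Swing that loop over so that its bar drops down behind the hook of its keeper, then press the lever back until it lies flat and stays shut. Leave the other latch fastened.

Things in the scene. Friction and masses are not known exactly. Their poses are not given: they have to be found in the camera images.
- latch: Open steel draw latch on top of the fixed grey case (170 x 400, 130 high). Origin on the case top below the lever's hinge axis, which is 16 mm higher. x: level, from hinge to keeper; y: along seam and hinges; z up. Keeper: post 30 mm wide, x 46 to 54 mm, 23 high; its nose (from 18 mm up) reaches on to x 61. The loop's bar must lie beyond the post, under the nose. Case top is clear around it.
- latch_bar (a point): Middle of the round end bar (8 mm thick, 50 long, along y) of the open wire loop, whose legs straddle the lever; it swings freely on a lever pin 26 mm from the hinge, 80 mm from the bar. Starts 105 to 120 mm above the case top, leaning back (-x) on a stop. Pushed to +x past upright, it falls by itself behind the keeper: x 70 to 85 mm, 6 mm above case top. Shut: x 58 mm, 6 to 14 up.
- latch_lever (a joint): Lever angle, rad: 0 shut (flat, pointing to latch -x), 1.57 upright, more leans to the keeper, stop 2.4. Starts 1.8 to 2.2; stays where left (2.5 N at its tip moves it). Plate 30 mm wide, 66 long from hinge axis; outer face (top when shut, toward keeper when upright) 8 mm off the axis, 24 mm above case top when shut. Hooked, it needs about 6 N; below 0.26 it passes centre and pulls itself flat.
- shut_lever (a joint): The same angle for the identical latch that is already fastened, 220 mm along the case from the open one, to either side (a folded carry handle, 16 mm high, lies between them). It is near 0 and must stay so.

How it is judged:
By the outcome, as a careful person would: the job done as asked, in the order asked, and still so for the second after the job is handed in, with the robot touching nothing.
It also fails if it takes over 45 s, if anything falls off the work surface, if the arm or the gripper's body presses on something with over 40 N, if the wrist force passes 120 N, or if a joint passes its speed limit or range.

## Working session

There is one attempt and no reset: what is moved stays moved. The work goes in short steps, each a Python script; the robot and the scene stay as the last script left them, time stands still between calls to the robot, and variables do not carry over. Pictures are saved under pics/ and viewed, about 8 in all and at most 12, crops included, and the job is handed in when it is done.

```bash
mkdir -p pics; ls; python3 - <<'E'
from cell import bot
import cv2,numpy as np
for n in("side","top"):
    im=bot.camera(n); cv2.imwrite(f"pics/{n}0.png",im[:,:,::-1])
    c=bot.calibration(n); print(n,c["mtx"].tolist(),c["k1"],np.round(c["extrinsics"],3).tolist())
    for t in("latch","latch_bar","latch_lever","shut_lever"):
        print(t,[(np.round(d["bbox"],1).tolist(),round(d["confidence"],2)) for d in bot.search_frame(n,t)])
print(bot.read_clock(),bot.read_tool_rot())
E
```

```text
pics
side [[446.92302617559267, 0.0, 326.82025940360677], [0.0, 446.92302617559267, 200.9606676380065], [0.0, 0.0, 1.0]] -0.042825214789373484 [[-0.829, -0.559, 0.007, 0.475], [-0.32, 0.463, -0.827, 0.314], [0.459, -0.688, -0.563, 0.585], [0.0, 0.0, 0.0, 1.0]]
latch [([234.4, 195.0, 70.4, 75.9], 0.6)]
latch_bar [([257.1, 199.7, 42.3, 37.0], 0.87)]
latch_lever [([253.5, 196.8, 50.0, 49.9], 0.57)]
shut_lever []
top [[473.99016281641207, 0.0, 320.1682353382962], [0.0, 473.99016281641207, 196.56286842120926], [0.0, 0.0, 1.0]] -0.09140148045687295 [[0.128, -0.992, -0.004, -0.029], [-0.964, -0.123, -0.236, 0.609], [0.234, 0.034, -0.972, 0.684], [0.0, 0.0, 0.0, 1.0]]
latch [([224.9, 141.1, 75.5, 83.0], 0.91)]
latch_bar [([223.4, 174.6, 60.3, 41.6], 0.85)]
latch_lever [([221.0, 158.4, 60.0, 52.2], 0.71)]
shut_lever [([380.8, 203.2, 55.7, 94.4], 0.68)]
0.5 [ 0.59798894 -0.59794507  0.37742476 -0.37738768]
```

View pics/side0.png

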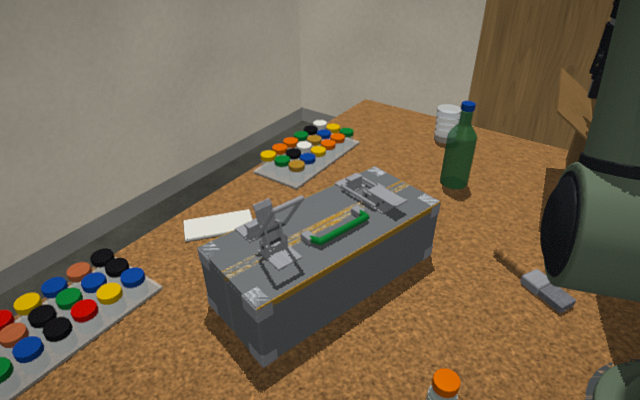

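View pics/top0.png

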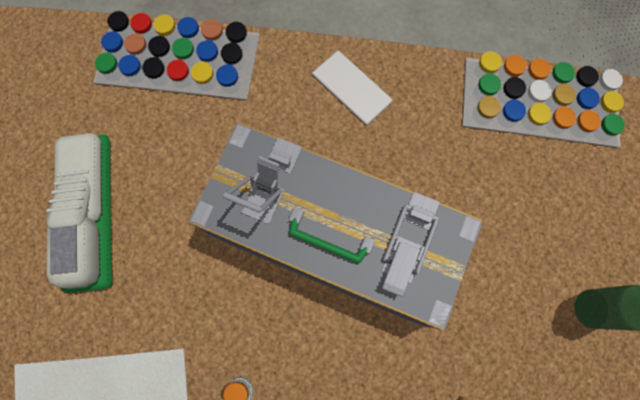

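```bash
python3 - <<'E'
import cv2,numpy as np
a=cv2.imread("pics/side0.png")[165:365,190:450];b=cv2.imread("pics/top0.png")[110:335,180:490]
a=cv2.resize(a,(780,600),interpolation=2);b=cv2.resize(b,None,fx=2.5,fy=2.5,interpolation=2)
cv2.imwrite("pics/a.png",a);cv2.imwrite("pics/b.png",b)
E
```

```text
(no output)
```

View pics/a.png

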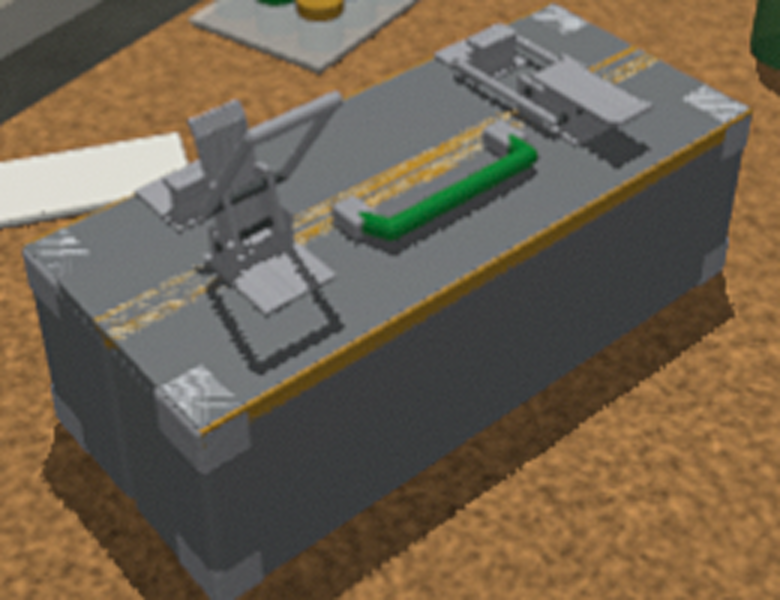

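View pics/b.png

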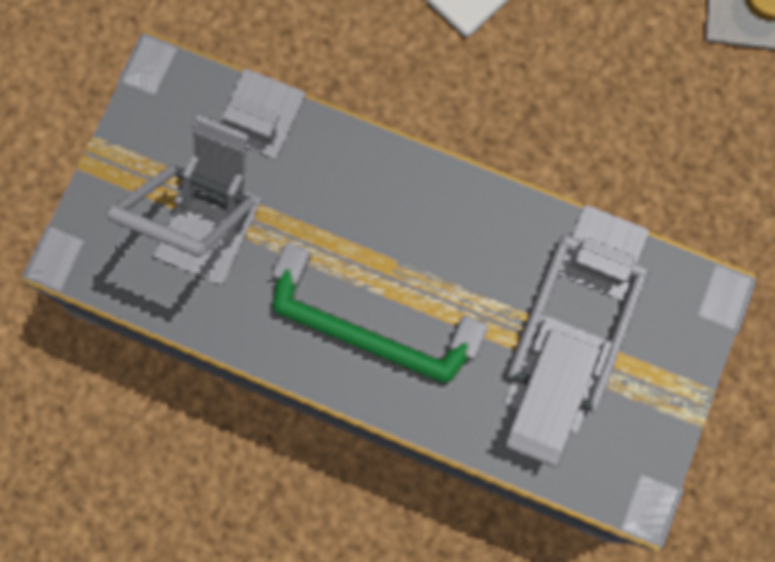

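Side crop: lever tip edge (crop) 190,118–240,103; the bar runs 250,135–340,97, and the keeper is behind it. Top crop: bar 112,215–200,250, lever tip 195,122–245,135, keeper at the top. The fastened latch is to the right, with the handle between them. I'll fit the pose from these points.

```bash
cat > h.py <<'E'
import numpy as np,cv2
from scipy.optimize import least_squares
from cell import bot
cal={n:bot.calibration(n) for n in("side","top")}
def proj(n,P):
    c=cal[n];E=np.array(c["extrinsics"]);P=np.atleast_2d(P)@E[:3,:3].T+E[:3,3]
    s=P[:,:2]/P[:,2:];s=s*(1+c["k1"]*(s**2).sum(1,keepdims=True))
    M=np.array(c["mtx"]);return s@M[:2,:2].T+M[:2,2]
def world(p,L):  # p = x,y,yaw ; L latch coords
    c,s=np.cos(p[2]),np.sin(p[2]);L=np.atleast_2d(L)
    return np.c_[p[0]+c*L[:,0]-s*L[:,1],p[1]+s*L[:,0]+c*L[:,1],.13+L[:,2]]
def lev(a,r,off,y=0): return [-r*np.cos(a)+off*np.sin(a),y,.016+r*np.sin(a)+off*np.cos(a)]
def bar(a,b,y=0):
    p=lev(a,.026,0);return [p[0]+.08*np.sin(b),y,p[2]+.08*np.cos(b)]
E
cat > fit.py <<'E'
from h import *
T=lambda u,v:(180+u/2.5,110+v/2.5)
S=lambda u,v:(190+u/3,165+v/3)
# corners of case
cp=np.array([T(143,35),T(755,275),T(660,548),T(25,278)])
def case(q): return world(q,[[.085,.2,0],[.085,-.2,0],[-.085,-.2,0],[-.085,.2,0]])
r=least_squares(lambda q:(proj("top",case(q))-cp).ravel(),[.45,0,-.4]);print("case",r.x,np.abs(r.fun).max())
cs=np.array([S(25,245),S(560,8),S(748,115),S(203,433)])
print("side corner err",(proj("side",case(r.x))-cs).round(1).tolist())
yaw=r.x[2]
def f(q):
    p,a,b=q[:3],q[3],q[4]
    w=lambda *l:world(p,l)
    e=[(proj("top",w(bar(a,b,.025),bar(a,b,-.025)))-[T(112,213),T(200,248)]),
       (proj("side",w(bar(a,b,.025),bar(a,b,-.025)))-[S(250,135),S(338,98)]),
       (proj("top",w(lev(a,.066,.008,.015),lev(a,.066,.008,-.015)))-[T(195,120),T(246,135)]),
       (proj("side",w(lev(a,.066,.004,.015),lev(a,.066,.004,-.015)))-[S(190,115),S(240,103)]),
       .7*(proj("top",world(p,[[.0,.22*SG,.024],[-.066,.22*SG+.015,.024],[-.066,.22*SG-.015,.024]])[1:])-[T(508,443),T(553,460)])]
    return np.r_[np.concatenate(e).ravel(),(q[2]-yaw)*150]
SG=-1
s=least_squares(f,[r.x[0],r.x[1]+.1,yaw,2.,-.4],loss="soft_l1");q=s.x
print("fit",q.round(4),f(q).round(1).tolist())
print("bar latch",np.round(bar(q[3],q[4]),4),"shut keeper/in case", case(r.x).round(3).tolist())
np.save("q.npy",q)
for n in("top","side"):
    im=cv2.imread(f"pics/{n}0.png");k=3;im=cv2.resize(im,None,fx=k,fy=k)
    def L(pts,c): cv2.polylines(im,[np.int32(k*proj(n,pts)+1)],True,c,1)
    kp=lambda y0:world(q,[[.046,y0+.015,.023],[.061,y0+.015,.023],[.061,y0-.015,.023],[.046,y0-.015,.023]])
    for y0 in(0,-.22): L(kp(y0),(0,0,255))
    L(world(q,[lev(q[3],z,.008,y) for z,y in((0,.015),(.066,.015),(.066,-.015),(0,-.015))]),(0,255,0))
    L(world(q,[bar(q[3],q[4],.025),bar(q[3],q[4],-.025),lev(q[3],.026,0,-.025),lev(q[3],.026,0,.025)]),(255,0,0))
    L(world(q,[[0,-.205,.024],[-.066,-.205,.024],[-.066,-.235,.024],[0,-.235,.024]]),(0,255,255)); L(case(r.x),(255,255,0))
    o=(190,165) if n=="side" else (180,115)
    cv2.imwrite(f"pics/ov_{n}.png",im[o[1]*k:o[1]*k+600 if n=="side" else (o[1]+100)*k,o[0]*k:o[0]*k+(780 if n=="side" else 780)])
a=cv2.imread("pics/ov_side.png")[:300];b=cv2.imread("pics/ov_top.png")[:300]
cv2.imwrite("pics/ov.png",np.vstack([a,b]))
E
python3 fit.py
```

```text
case [ 0.56019674  0.01993463 -0.26746755] 2.426531619072904
side corner err [[-3.0, 0.6], [-2.8, -1.8], [1.5, -1.7], [-2.9, 1.1]]
fit [ 0.5898  0.126  -0.2642  1.8303 -0.6499] [1.2, -0.7, 2.3, 0.3, -2.1, 3.6, -2.0, 2.4, -0.2, -0.5, -0.0, 1.7, 0.1, 3.1, 0.2, -0.3, -0.2, 0.0, 1.6, 1.2, 0.5]
bar latch [-0.0417  0.      0.1048] shut keeper/in case [[0.695, 0.19, 0.13], [0.589, -0.195, 0.13], [0.425, -0.15, 0.13], [0.531, 0.235, 0.13]]
```

View pics/ov.png

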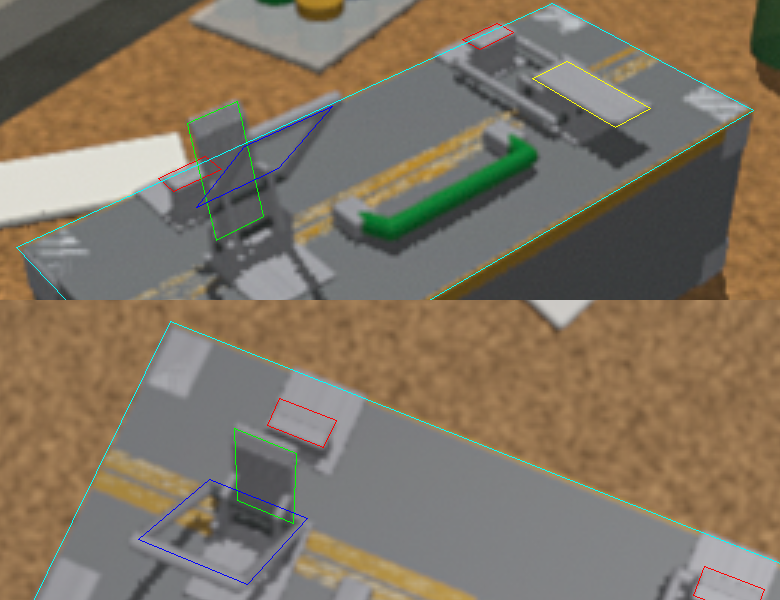

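Overlay agrees within a few mm (keeper, case edge, both levers); good enough. Next: push the bar over.

```bash
cat >> h.py <<'E'
from scipy.spatial.transform import Rotation as Ro
q=np.load("q.npy") if __import__("os").path.exists("q.npy") else None
def quat(sg):
    X=sg*np.array([np.cos(q[2]),np.sin(q[2]),0]);Y=np.array([0,0,-1.]);Z=np.cross(X,Y)
    return Ro.from_matrix(np.c_[X,Y,Z]).as_quat()[[3,0,1,2]]
def W(x,z,y=0): return world(q,[x,y,z])[0]
def snap(name,boxes=(("side",(190,165)),("top",(180,110)))):
    cv2.imwrite(f"pics/{name}.png",np.vstack([cv2.resize(bot.camera(n)[o[1]:o[1]+100,o[0]:o[0]+260,::-1],(780,300)) for n,o in boxes]))
E
python3 - <<'E'
from h import *
p=bot.read_position();bot.set_gripper(0.0)
bot.move_linear([p[0],p[1],.42],speed=.25)
best=None
for sg in(1,-1):
    j=bot.solve_ik(W(-.08,.18),quat(sg)); print(sg,np.round(j,2) if j is not None else None)
    if j is not None and (best is None or abs(j[5])<best[1]): best=(sg,abs(j[5]))
sg=best[0]; np.save("sg.npy",sg)
bot.move_pose(W(-.08,.22),quat(sg))
bot.move_linear(W(-.08,.092),speed=.12)
print(bot.read_position(),W(-.08,.092),bot.read_ft_force(),bot.read_clock()); snap("pre")
E
```

```text
1 [ 0.14  0.26 -0.09  1.23  0.    1.98]
-1 [ 0.14  0.26 -0.09  1.23  0.   -1.17]
[0.51309477 0.1468912  0.22272164] [0.51257669 0.14684388 0.222     ] [0.91586458 0.18418664 0.66521561] 5.8833
```

View pics/pre.png

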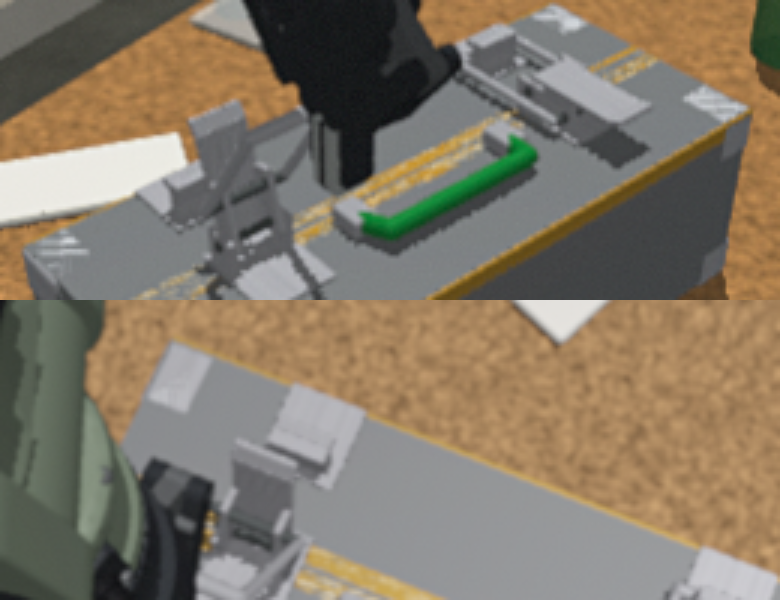

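The finger is behind the loop's bar and clear of the lever. Push it over.

```bash
python3 - <<'E'
from h import *
print(bot.move_linear(W(.02,.094),speed=.08,until_force=15),bot.read_ft_force())
bot.wait(.5)
bot.move_linear(W(.02,.2),speed=.2)
bot.move_pose(W(-.2,.3),bot.read_tool_rot())
print(bot.read_clock()); snap("post")
E
```

```text
False [ 0.24070055 -0.63644521 -0.26721741]
9.525
```

View pics/post.png

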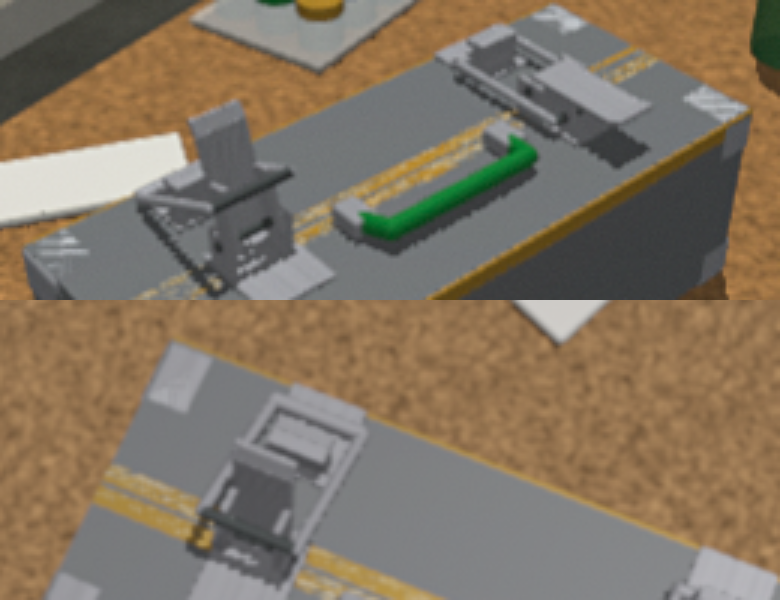

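Loop bar now lies beyond the keeper (top crop y≈400, above the keeper at ≈435), and the lever is still standing. Next: press the lever along its arc.

```bash
python3 - <<'E'
from h import *
H=.0145
bot.move_pose(W(.074,.22),bot.read_tool_rot())
bot.move_linear(W(.074,.052),speed=.15)
f0=bot.read_ft_force();print(f0)
print("up",bot.move_linear(W(.008+H,.062),speed=.06,until_force=25))
for a in np.r_[np.arange(1.45,.1,-.15),.08]:
    L=lev(a,.048,.008)
    s=bot.move_linear(W(L[0]+H,L[2]),speed=.06,until_force=30)
    print(round(a,2),s,np.round(bot.read_ft_force()-f0,1))
    if s: break
else:
    L=lev(0,.048,.008); print("end",bot.move_linear(W(L[0]+H,L[2]-.004),speed=.02,until_force=20),bot.read_ft_force()-f0)
print(bot.read_position()[2]-.13,bot.read_clock())
E
```

```text
[-1.12477861 -0.3017828  -0.07187081]
up False
1.45 False [ 1.5 -0.4  1.8]
1.3 False [1.2 0.1 1.1]
1.15 False [ 1.8  0.6 -0.6]
1.0 False [1.5 0.2 0.5]
0.85 False [ 2.  -0.3  2.1]
0.7 False [2.  0.8 3.1]
0.55 False [2.5 1.  3.6]
0.4 False [1.7 0.4 1.1]
0.25 False [1.4 0.9 0.3]
0.08 False [ 1.4  0.3 -0.2]
end True [ 0.1362899  -0.66201158  6.75644267]
0.02391043990150349 16.1083
```

```bash
python3 - <<'E'
from h import *
p=bot.read_position()
bot.move_linear([p[0],p[1],.32],speed=.2)
bot.move_pose(W(-.22,.3),bot.read_tool_rot())
bot.wait(.5);print(bot.read_clock()); snap("end")
for n in("side","top"):
  for t in("latch_bar","latch_lever","shut_lever"): print(n,t,[(np.round(d["bbox"]).tolist(),round(d["confidence"],2)) for d in bot.search_frame(n,t)][:2])
  print("expected bar",proj(n,world(q,[.058,0,.01])).round(1))
E
```

```text
18.4667
side latch_bar [([239.0, 221.0, 34.0, 40.0], 0.53)]
side latch_lever [([239.0, 224.0, 68.0, 43.0], 0.89)]
side shut_lever [([344.0, 176.0, 61.0, 32.0], 0.65)]
expected bar [[252.2 227.6]]
top latch_bar [([243.0, 149.0, 56.0, 67.0], 0.84)]
top latch_lever [([237.0, 153.0, 61.0, 80.0], 0.96)]
top shut_lever [([380.0, 204.0, 56.0, 94.0], 0.69)]
expected bar [[282.2 155.8]]
```

View pics/end.png

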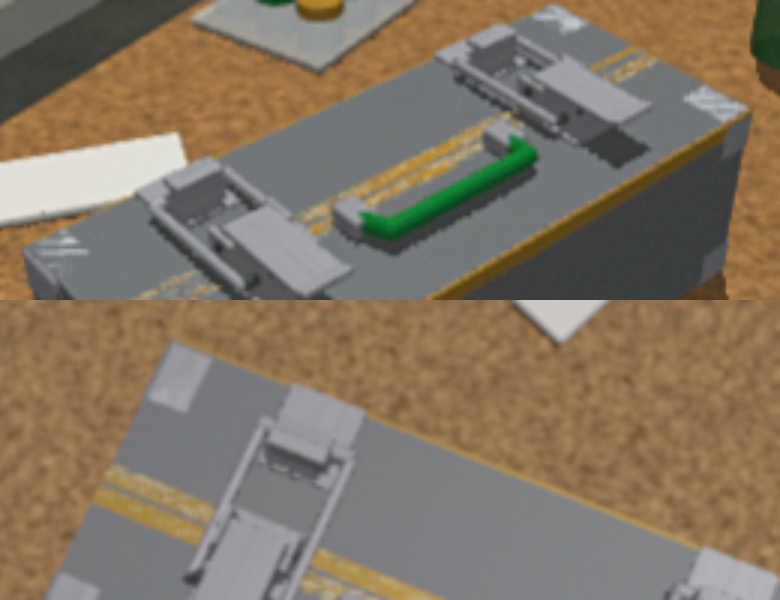

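The picture shows the latch lying flat, hooked just like its fastened twin, which hasn't moved. Handing in.

```bash
python3 -c "
from cell import bot
print(bot.close_job(),bot.read_clock())"
```

```text
the job is handed in; nothing more can be done
the job is handed in; nothing more can be done
```

The open latch is now shut, and the job is handed in. I pushed the loop over with the closed fingers, and its bar dropped behind the keeper. I then pressed the lever along its arc until it lay flat.

- **Latch:** The fingertip stopped at 23.9 mm above the case top, against 24 mm expected for a shut lever. The last picture, taken after the arm had backed off, shows the lever still flat and the loop hooked, looking like the fastened latch. The bar itself is hidden under the keeper's nose in that picture, so I judged the hooking from the loop's legs.
- **Other latch:** It looks unchanged in the pictures from before and after.
- **Limits:** The job took about 18.5 s by the robot's clock. The highest wrist force I read was about 7 N. It was only sampled between moves, but the pushing moves were set to stop at 15 to 30 N. Only the final press, set to 20 N, stopped on force.
- **Less certain:** My first fit of the latch pose was off by up to 3.6 pixels, which I accepted because the task has room for a few mm. The network's bar box in the final side picture had low confidence (0.53), though the expected bar position fell inside it.

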